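# Zero the batch counter and stack the pencil-part cartons

## Robot

A 6-joint arm with a two-finger parallel gripper is mounted at the origin on the work surface. World frame = base frame: x ahead of the robot, y to its left, z up, the work surface at z = 0. Lengths are in m, angles in degrees, forces in N, time in s.
With the tool pointing down it reaches from about 0.35 to 0.875 m from the base axis. Payload 4.2 kg.
Tool frame: the origin (TCP) lies on the centre line of the jaws, within the pads' length; the fingertips stand 17 mm ahead of it and the grasp point (between the pads) lies 2 mm behind it; z points along the fingers, y is the direction in which the jaws open and shut (so a half turn about z gives the same grasp; the last joint's range is limited). The gripper opens to 87 mm and grips with 3 to 60 N. Pads are 19 mm wide; open, the fingers measure 117 mm over their backs; the gripper's body (75 mm by 190 mm) begins 51 mm behind the grasp point.
Start: joints at [85.52, 22.042, 0.453, 0, -68.411, -14.817], TCP at [0.207, 0.59, 0.24] pointing down, gripper open.
Joint ranges: [-179.83, 179.83], [-69.29, 118.12], [-61.27, 80.66], [-181.25, 117.63], [-171.15, -9.14], [-177.46, 177.46]. Speed limits (degrees/s): [159.86, 159.86, 180, 180, 180, 180].

## Interface

Orientations are given as a 3x3 rotation matrix whose columns are the frame's x, y, z axes.
In Python, from station import * gives the robot as it stands.
- The arm moves only by the tool play_rows, never from a script. Its argument "targets" is a list that holds one entry, the list of rows, each a list of 5 numbers: the closure, from 0 (fully open) to 1 (shut), then the shift along the world's x, y, z in m, then the turn about the world's z in rad. In form: [[[gripper, x, y, z, twist], ...]]. A call has 1 to 5 rows; each row is the pose to reach, as a shift and turn from the pose commanded when the call began; what a row does not reach only later rows make up. A row lasts 1/12 s, in which the tool goes at most 41.7 mm and 7.16 degrees, less where a joint would pass 70% of its speed; a pose out of reach is approached as far as the arm can. A call with a gripper value outside its range is refused whole. The fingers move at their own pace and stop on an object; the grip force is fixed at half the most. Time passes only in rows, so rows that repeat a pose let the fingers close. It gives the time, the measured TCP pose, the force and the opening at its end, in the units of the state.
- sense(): the state, without advancing time (a new reading comes with each control period).
- capture(name): name is "side" or "top"; returns the picture (420x560x3 uint8, blue, green, red); there is no depth.
- get_calibration(name): a dict with "camera_matrix" (3x3 intrinsics, pixels), "T" (4x4, takes a point from camera to world coordinates). Camera axes: x right, y up, looking along -z (the intrinsics and any distortion apply to the point x, -y, -z); pixel columns grow to the right and rows downward; lengths in m; the calibration is good to about 2 mm. A picture is of the moment at which its call begins. get_calibration takes no time and is no camera call.
- finish_job(): hands the job in, once; it reports no verdict.
The state is a dict: "time_s": time; "joints": joint angles; "joint_velocities": joint speeds; "effort": joint torques, N m; "tcp_pos": TCP position; "ee_rot": TCP orientation; "wrist_force": force on the tool from outside, world axes, zero at the start; "moment": the same for the moment, N m; "gripper_width": opening from 0.0 (shut) to 1.0 (fully open).
Only numpy, scipy, OpenCV 4.12 (cv2) and the standard library are available. Lean on these libraries where they do the work, as an engineer would, in place of code of your own. Each camera call takes 0.05 s, during which the arm holds its last target. There are 200 camera calls.

## Task

Start a new pencil-packing batch: with the stacking board still empty, first turn the batch counter's reset knob anticlockwise fully back to its zero stop. Then stack all the closed cartons flat (either side up) into one column centred squarely on the wooden stacking board, long sides along the board's long side, with all the broad cartons at the bottom and the narrow ones above them. Leave the slide gauge, the bottle stopper and the eraser cap where they are.

Things in the scene. Friction and masses are not known exactly. Their poses are not given: they have to be found in the camera images.
- board: fixed wooden stacking board with two dark lines along its long edges, 112 (its x) x 86 (its y) x 8 mm thick, lying on the table; origin at the centre of its underside, z up
- board_top (a point): centre of the stacking board's upper face, 8 mm above the table
- counter: fixed grey batch counter, a housing 100 x 90 x 45 mm high with a round white dial on its top and the reset knob in the dial's middle; origin at the centre of its underside, z up
- reset_knob_grip (a point): point on the vertical axis of the reset knob, at the height at which its grip bar is held (82 mm above the table; the bar is 44 mm long, 14 mm wide and reaches from 59 to 89 mm above the table, standing on a 46 mm round disc, with a white mark at one end of its top)
- reset_knob (a joint): angle of the reset knob in rad: 0 at its zero stop, up to 3.0; it grows as the knob is turned clockwise seen from above, so the way back to zero is anticlockwise. At 0 the grip bar lies along the counter's x axis; at value v the bar's direction is the counter's yaw minus v. It turns with light friction (0.03 N m), has no spring and stays where it is left
- broad1: closed broad kraft carton, 90 (its x) x 64 (its y) x 30 mm high, about 140 g, loose, lying flat, with a dark lid seam around its sides and a paper band across its top; origin at the centre of the carton (15 mm above what it lies on), z out of its top face; may be absent (2 or 3 of the 3 broad ones are there)
- broad2: closed broad kraft carton, 90 (its x) x 64 (its y) x 30 mm high, about 140 g, loose, lying flat, with a dark lid seam around its sides and a paper band across its top; origin at the centre of the carton (15 mm above what it lies on), z out of its top face; may be absent (2 or 3 of the 3 broad ones are there)
- broad3: closed broad kraft carton, 90 (its x) x 64 (its y) x 30 mm high, about 140 g, loose, lying flat, with a dark lid seam around its sides and a paper band across its top; origin at the centre of the carton (15 mm above what it lies on), z out of its top face; may be absent (2 or 3 of the 3 broad ones are there)
- narrow1: closed narrow kraft carton, 70 (its x) x 46 (its y) x 30 mm high, about 78 g, loose, lying flat, with a dark lid seam around its sides and a paper band across its top; origin at the centre of the carton (15 mm above what it lies on), z out of its top face; may be absent (2 or 3 of the 3 narrow ones are there)
- narrow2: closed narrow kraft carton, 70 (its x) x 46 (its y) x 30 mm high, about 78 g, loose, lying flat, with a dark lid seam around its sides and a paper band across its top; origin at the centre of the carton (15 mm above what it lies on), z out of its top face; may be absent (2 or 3 of the 3 narrow ones are there)
- narrow3: closed narrow kraft carton, 70 (its x) x 46 (its y) x 30 mm high, about 78 g, loose, lying flat, with a dark lid seam around its sides and a paper band across its top; origin at the centre of the carton (15 mm above what it lies on), z out of its top face; may be absent (2 or 3 of the 3 narrow ones are there)
- slide_gauge: bystander: loose wooden slide gauge with a sliding jaw, 200 mm long, 18 mm high, lying along y; origin at the underside of its beam's middle
- stopper: bystander: cobalt glass bottle stopper, 36 mm wide, 50 mm high, standing; origin at its foot
- eraser_cap: bystander: black eraser cap, 30 mm across, 28 mm high, standing; origin at its foot
Mind the look-alikes: they are no part of the job. What is shaped like the narrow2 but orange, pink or yellow is not meant.

How it is judged:
By the outcome, as a careful person would: the job done as asked, in the order asked, and still so for the second after the job is handed in, with the robot touching nothing.
Of broad1, broad2, broad3 only 2 to 3 are there at a start; the rules pass over those that are not, and their reading is None.
Of narrow1, narrow2, narrow3 only 2 to 3 are there at a start; the rules pass over those that are not, and their reading is None.
At some moment in a run one of broad1, broad2, broad3, narrow1, narrow2, narrow3 may be knocked a few centimetres aside while the robot is not near it.
It also fails if it takes over 210 s, if anything falls off the work surface, if the arm or the gripper's body presses on something with over 40 N, if the wrist force passes 120 N, or if a joint passes its speed limit or range.

## Working session

There is one attempt and no reset: what is moved stays moved. The work goes in short steps, Python scripts to look and compute and a tool call to move; the robot and the scene stay as the last step left them, time stands still between calls to the robot, and variables do not carry over. Pictures are saved under pics/ and viewed, on a budget of 14 in all, crops included, one or two more only if the job needs it, and the job is handed in when it is done.

Besides the shell and the picture viewer there is one more tool, called by a JSON object that holds its "method" and its "body", one argument or row to a line. play_rows: Moves the arm, as the interface text tells. Its arguments: {"type":"object","properties":{"targets":{"type":"array","items":{"type":"array","items":{"type":"array","items":{"type":"number"}}}}},"required":["targets"]}

```bash
ls; mkdir -p pics; python3 - <<'E'
from station import *
import cv2
for n in("side","top"):
    im=capture(n); cv2.imwrite(f"pics/{n}0.png",im)
    c=get_calibration(n); print(n,c)
print(sense())
E
```

```text
pics
side {'camera_matrix': array([[503.93601683,   0.        , 287.0253394 ],
       [  0.        , 503.93601683, 204.55961323],
       [  0.        ,   0.        ,   1.        ]]), 'T': array([[ 0.9942141 ,  0.07820675, -0.07363439,  0.49953467],
       [-0.10738898,  0.73920827, -0.66485994, -0.70391432],
       [ 0.00243461,  0.66892065,  0.74332983,  0.88569945],
       [ 0.        ,  0.        ,  0.        ,  1.        ]])}
top {'camera_matrix': array([[545.59063763,   0.        , 278.35923766],
       [  0.        , 545.59063763, 200.63147286],
       [  0.        ,   0.        ,   1.        ]]), 'T': array([[-1.87011225e-02,  9.96160666e-01, -8.55230693e-02,
         4.69212410e-01],
       [-9.99823416e-01, -1.87904350e-02, -2.39374988e-04,
         1.12003071e-02],
       [-1.84547163e-03,  8.55034907e-02,  9.96336162e-01,
         1.41557076e+00],
       [ 0.00000000e+00,  0.00000000e+00,  0.00000000e+00,
         1.00000000e+00]])}
{'time_s': 0.1, 'joints': array([ 8.55203831e+01,  2.20871388e+01,  3.88490203e-01, -2.39865174e-02,
       -6.84102378e+01, -1.48150206e+01]), 'joint_velocities': array([-0.05078427, -0.0917575 ,  0.11692098,  0.03751867, -0.06262552,
        0.07703763]), 'effort': array([-8.04852743e-05, -3.91687453e+01,  1.87937701e+01,  4.23188657e+00,
        1.35402617e-02, -6.79429309e-05]), 'tcp_pos': array([0.20635493, 0.58943194, 0.23857016]), 'ee_rot': array([[ 9.43780877e-01, -3.30571275e-01, -5.36512766e-04],
       [-3.30571693e-01, -9.43779042e-01, -1.86418640e-03],
       [ 1.09896970e-04,  1.93673941e-03, -9.99998118e-01]]), 'wrist_force': array([-0.02809596,  0.45007617,  0.8341034 ]), 'moment': array([-0.00416354, -0.02683866,  0.01707373]), 'gripper_width': 1.0019449221805794}
```

View pics/top0.png

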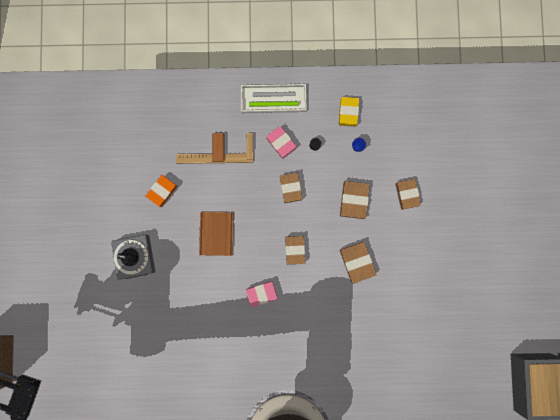

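View pics/side0.png

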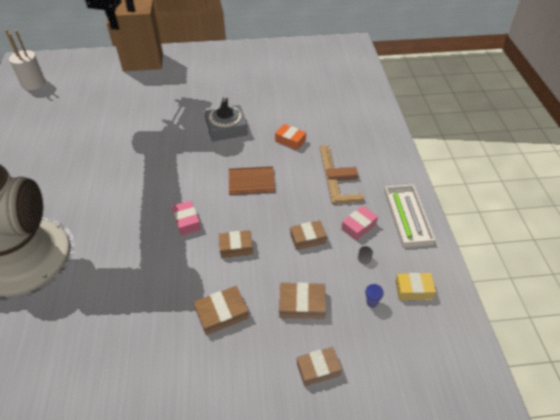

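```bash
cat > h.py <<'E'
import numpy as np,cv2
from station import *
def ray(n,px):
    c=get_calibration(n);K=c["camera_matrix"];T=c["T"]
    px=np.atleast_2d(np.asarray(px,float))
    d=np.c_[(px[:,0]-K[0,2])/K[0,0],-(px[:,1]-K[1,2])/K[1,1],-np.ones(len(px))]@T[:3,:3].T
    return T[:3,3],d
def onz(n,px,z):
    o,d=ray(n,px); return (o+d*((z-o[2])/d[:,2])[:,None])
def proj(n,P):
    c=get_calibration(n);K=c["camera_matrix"];T=c["T"]
    q=(np.atleast_2d(P)-T[:3,3])@T[:3,:3]; q=q/-q[:,2:]
    return np.c_[K[0,0]*q[:,0]+K[0,2],-K[1,1]*q[:,1]+K[1,2]]
def tri(a,b):
    o1,d1=ray("top",a);o2,d2=ray("side",b);d1=d1[0];d2=d2[0]
    s=np.linalg.lstsq(np.c_[d1,-d2],o2-o1,rcond=None)[0]
    p,q=o1+s[0]*d1,o2+s[1]*d2
    return (p+q)/2,np.linalg.norm(p-q)
def crop(src,x0,y0,x1,y1,s,out):
    im=cv2.imread(src) if isinstance(src,str) else src
    cv2.imwrite(out,cv2.resize(im[y0:y1,x0:x1],None,fx=s,fy=s,interpolation=cv2.INTER_CUBIC))
E
python3 - <<'E'
from h import *
t=cv2.imread("pics/top0.png");s=cv2.imread("pics/side0.png")
a=cv2.resize(t[165:290,270:430],None,fx=5,fy=5,interpolation=cv2.INTER_CUBIC)
cv2.imwrite("pics/c1.png",a[:600,:800])
b=cv2.resize(t[200:290,100:240],None,fx=5,fy=5,interpolation=cv2.INTER_CUBIC)
cv2.imwrite("pics/c2.png",b)
cv2.imwrite("pics/c3.png",cv2.resize(s[210:390,190:350],None,fx=3.33,fy=3.33,interpolation=cv2.INTER_CUBIC))
E
```

```text
(no output)
```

View pics/c1.png

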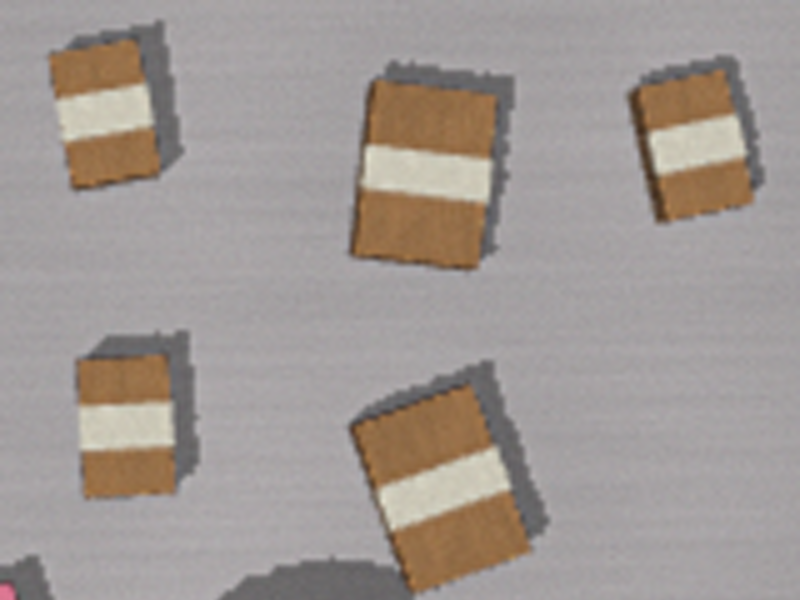

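View pics/c2.png

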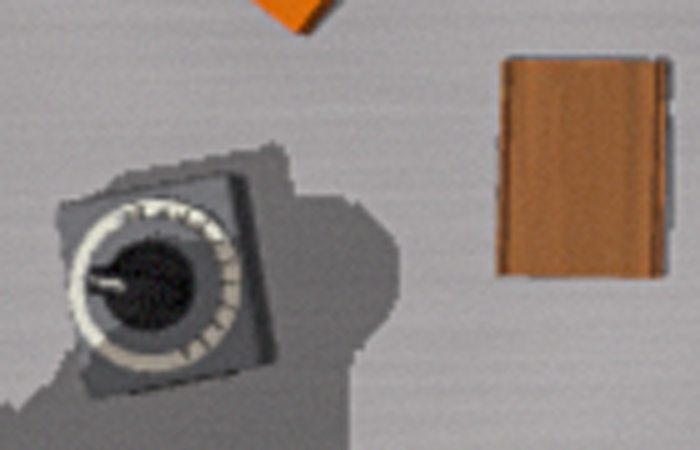

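View pics/c3.png

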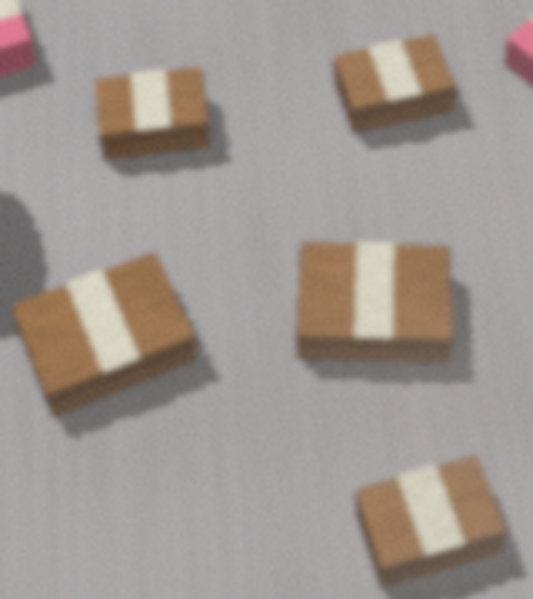

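```bash
python3 - <<'E'
from h import *
np.set_printoptions(precision=4,suppress=True)
c1=lambda L:(np.array(L)+.5)/5-.5+[270,165]
c2=lambda L:(np.array(L)+.5)/5-.5+[100,200]
c3=lambda L:(np.array(L)+.5)/3.33-.5+[190,210]
Q=dict(N1=([(50,53),(137,40),(160,172),(75,188)],(105,112),(395,70)),
B1=([(375,80),(498,97),(478,268),(352,255)],(427,173),(374,291)),
N2=([(640,90),(727,70),(753,203),(662,220)],(697,145),(431,510)),
N3=([(77,358),(168,354),(176,492),(84,497)],(126,426),(151,100)),
B2=([(352,427),(472,385),(532,550),(415,592)],(443,488),(104,320)))
def rect(P):
    P=P[:,:2];ax=(P[0]+P[1]-P[2]-P[3])/2;wy=(P[0]+P[3]-P[1]-P[2])/2
    return P.mean(0),np.linalg.norm(ax),np.linalg.norm(wy),np.degrees(np.arctan2(ax[1],ax[0])),np.degrees(np.arctan2(wy[1],wy[0]))-90
for k,(q,b,s) in Q.items():
    p,e=tri(c1([b]),c3([s])); print(k,"tri",p,e,"rect",*rect(onz("top",c1(q),.03)))
print("board",*rect(onz("top",c2([(508,60),(668,60),(662,276),(500,276)]),.008)))
print("counter",*rect(onz("top",c2([(58,205),(230,175),(265,365),(88,397)]),.045)))
print("dial",onz("top",c2([(155,285)]),.046),"disc",onz("top",c2([(148,285)]),.059),"mark",onz("top",c2([(90,283),(122,286)]),.089))
k=onz("top",c2([(148,285)]),.059)[0];print("k side",proj("side",[[k[0],k[1],.046],[k[0],k[1],.089]]))
s=cv2.imread("pics/side0.png")
crop(s,195,85,285,205,5,"pics/c4.png")
E
```

```text
N1 tri [ 0.6222 -0.0204  0.0309] 0.0003430315270801935 rect [ 0.6219 -0.0206] 0.06965819564922926 0.04457120354497877 8.955088604350486 8.534719926662774
B1 tri [ 0.5877 -0.1839  0.0296] 0.0008833056693039609 rect [ 0.5872 -0.1832] 0.08933331496972437 0.06381684538555414 -8.800541743065832 -7.993781054884522
N2 tri [ 0.6    -0.3218  0.0306] 0.00048420372112377197 rect [ 0.5996 -0.3212] 0.06827103486713833 0.046546209454659385 8.081692490783805 10.676299430242679
N3 tri [ 0.4624 -0.0277  0.03  ] 0.00035728816068267353 rect [ 0.463  -0.0278] 0.06987419464708075 0.04634425404819341 1.892983639557879 1.731675004946311
B2 tri [ 0.4286 -0.187   0.0302] 0.00040568364338779465 rect [ 0.4283 -0.1869] 0.08805369570000744 0.06365337253281649 18.847034313351074 18.26473121439119
board [0.509  0.1725] 0.11118444197924683 0.08298741918822136 -2.3756589481876085 -1.0743101593017315
counter [0.4532 0.381 ] 0.09680688354916142 0.08831123173406508 9.914944477089112 8.98725186832229
dial [[0.4534 0.3833 0.046 ]] disc [[0.4536 0.3832 0.059 ]] mark [[0.4554 0.4031 0.089 ]
 [0.4537 0.3876 0.089 ]]
k side [[225.3456 115.1641]
 [223.8828 101.9345]]
```

View pics/c4.png

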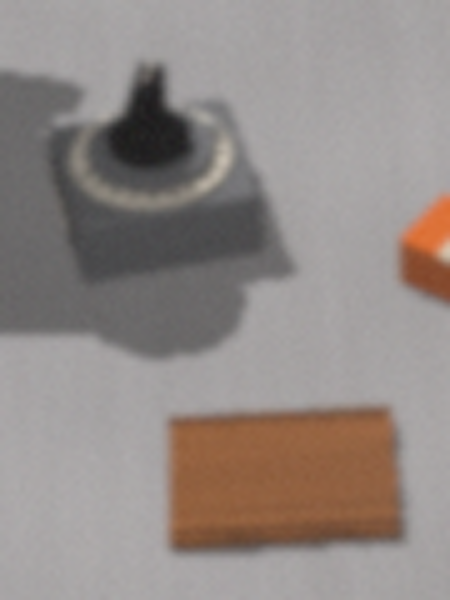

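{"method": "play_rows", "body": {
  "targets": [
    [[0,0.026,-0.022,0,-0.122],[0,0.052,-0.044,0,-0.244],[0,0.078,-0.066,0,-0.366],[0,0.104,-0.088,0,-0.488],[0,0.13,-0.11,0,-0.61]]
  ]
}}

```text
time_s: 0.52
tcp_pos: [0.3372, 0.4785, 0.2391]
ee_rot: [[0.58, -0.815, -0.001], [-0.815, -0.58, -0.001], [0.0, 0.001, -1.0]]
wrist_force: [1.0, 1.2, 0.5]
gripper_width: 0.998
```

{"method": "play_rows", "body": {
  "targets": [
    [[0,0.024,-0.02,0,-0.122],[0,0.048,-0.04,0,-0.244],[0,0.072,-0.06,0,-0.366],[0,0.096,-0.08,0,-0.488],[0,0.1165,-0.097,0,-0.61]]
  ]
}}

```text
time_s: 0.93
tcp_pos: [0.454, 0.3812, 0.2391]
ee_rot: [[0.007, -1.0, -0.001], [-1.0, -0.007, -0.001], [0.001, 0.001, -1.0]]
wrist_force: [0.5, -0.1, 0.4]
gripper_width: 0.994
```

{"method": "play_rows", "body": {
  "targets": [
    [[0,0,0,-0.02,-0.06],[0,0,0,-0.05,-0.06],[0,0,0,-0.08,-0.06],[0,0,0,-0.1,-0.06],[0,0,0,-0.1,-0.06]]
  ]
}}

```text
time_s: 1.35
tcp_pos: [0.4507, 0.38, 0.1341]
ee_rot: [[-0.048, -0.999, -0.008], [-0.999, 0.048, -0.008], [0.009, 0.007, -1.0]]
wrist_force: [-0.4, -1.4, 0.2]
gripper_width: 1.002
```

{"method": "play_rows", "body": {
  "targets": [
    [[0,0,0.0,-0.02,0],[0,0,0,-0.04,0],[0,0,0,-0.058,0],[0,0,0,-0.058,0],[0,0,0,-0.058,0]]
  ]
}}

```text
time_s: 1.77
tcp_pos: [0.4532, 0.383, 0.082]
ee_rot: [[-0.045, -0.999, 0.0], [-0.999, 0.045, -0.001], [0.001, -0.0, -1.0]]
wrist_force: [0.8, 0.7, 0.0]
gripper_width: 1.004
```

```bash
python3 - <<'E'
from h import *
s=sense();print(s["tcp_pos"],s["wrist_force"],s["joints"])
crop(capture("side"),165,50,285,170,5,"pics/k1.png")
E
```

```text
[0.45321052 0.38303612 0.08196144] [0.77614559 0.74529467 0.02751931] [ 5.58393684e+01  2.78617836e+01 -1.53242745e+01  3.69221363e-02
 -4.68507882e+01 -5.84691281e+01]
```

View pics/k1.png

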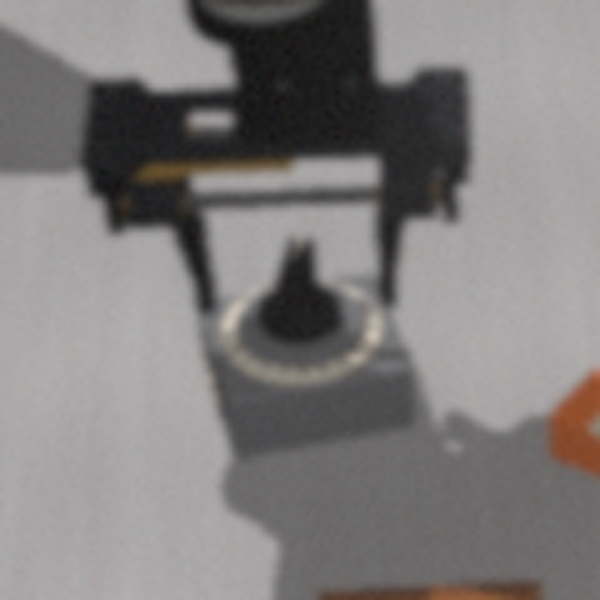

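{"method": "play_rows", "body": {
  "targets": [
    [[0.5,0,0,0,0],[0.8,0,0,0,0],[1,0,0,0,0],[1,0,0,0,0],[1,0,0,0,0]]
  ]
}}

```text
time_s: 2.23
tcp_pos: [0.4531, 0.383, 0.082]
ee_rot: [[-0.046, -0.999, 0.0], [-0.999, 0.046, 0.001], [-0.001, -0.0, -1.0]]
wrist_force: [-0.9, -0.7, 0.4]
gripper_width: 0.708
```

{"method": "play_rows", "body": {
  "targets": [
    [[1,0,0,0,0],[1,0,0,0,0],[1,0,0,0,0],[1,0,0,0,0],[1,0,0,0,0]]
  ]
}}

```text
time_s: 2.65
tcp_pos: [0.453, 0.3828, 0.0815]
ee_rot: [[-0.046, -0.999, -0.0], [-0.999, 0.046, -0.0], [0.0, 0.0, -1.0]]
wrist_force: [-0.3, 0.7, -0.2]
gripper_width: 0.325
```

```bash
python3 - <<'E'
from h import *
s=sense();print(s["tcp_pos"],s["wrist_force"],s["moment"],s["gripper_width"]*87)
E
```

```text
[0.45298817 0.38284948 0.08148938] [-0.3137485   0.66118568 -0.2302739 ] [ 0.06775735 -0.02739213 -0.0091773 ] 28.25364724477081
```

Fingers are slow (~0.9/s); keep closing, then turn in three calls.

{"method": "play_rows", "body": {
  "targets": [
    [[1,0,0,0,0],[1,0,0,0,0],[1,0,0,0,0],[1,0,0,0,0],[1,0,0,0,0]]
  ]
}}

```text
time_s: 3.07
tcp_pos: [0.453, 0.3829, 0.0815]
ee_rot: [[-0.046, -0.999, -0.0], [-0.999, 0.046, 0.0], [-0.0, 0.0, -1.0]]
wrist_force: [-0.5, 0.2, 0.8]
gripper_width: 0.162
```

{"method": "play_rows", "body": {
  "targets": [
    [[1,0,0,0,0.1],[1,0,0,0,0.2],[1,0,0,0,0.3],[1,0,0,0,0.4],[1,0,0,0,0.5]]
  ]
}}

```text
time_s: 3.48
tcp_pos: [0.4534, 0.383, 0.0815]
ee_rot: [[0.443, -0.897, 0.001], [-0.897, -0.443, 0.0], [-0.0, -0.001, -1.0]]
wrist_force: [1.6, 0.8, -0.9]
gripper_width: 0.162
```

```bash
python3 - <<'E'
from h import *
s=sense();print(s["tcp_pos"],s["wrist_force"],s["moment"],s["gripper_width"]*87)
E
```

```text
[0.4534315  0.38299459 0.08154621] [ 1.57387107  0.78608887 -0.86459204] [ 0.07239419 -0.46973094 -0.03371041] 14.114151141300677
```

{"method": "play_rows", "body": {
  "targets": [
    [[1,0,0,0,0.1],[1,0,0,0,0.2],[1,0,0,0,0.3],[1,0,0,0,0.4],[1,0,0,0,0.5]]
  ]
}}

```text
time_s: 3.9
tcp_pos: [0.4538, 0.3833, 0.0815]
ee_rot: [[0.819, -0.574, 0.001], [-0.574, -0.819, 0.001], [0.001, -0.002, -1.0]]
wrist_force: [2.9, 1.2, -1.7]
gripper_width: 0.156
```

{"method": "play_rows", "body": {
  "targets": [
    [[1,0,0,0,0.1],[1,0,0,0,0.2],[1,0,0,0,0.3],[1,0,0,0,0.4],[1,0,0,0,0.5]]
  ]
}}

```text
time_s: 4.32
tcp_pos: [0.454, 0.3837, 0.0815]
ee_rot: [[0.994, -0.112, 0.002], [-0.112, -0.994, 0.002], [0.002, -0.002, -1.0]]
wrist_force: [3.2, 1.9, -3.0]
gripper_width: 0.158
```

{"method": "play_rows", "body": {
  "targets": [
    [[1,0,0,0,0.06],[1,0,0,0,0.12],[1,0,0,0,0.18],[1,0,0,0,0.22],[1,0,0,0,0.22]]
  ]
}}

```text
time_s: 4.73
tcp_pos: [0.454, 0.384, 0.0816]
ee_rot: [[0.995, 0.104, 0.002], [0.104, -0.995, 0.002], [0.002, -0.002, -1.0]]
wrist_force: [3.1, 1.9, -3.6]
gripper_width: 0.157
```

```bash
cat > s.py <<'E'
from h import *
s=sense();R=s["ee_rot"];print(s["time_s"],s["tcp_pos"],s["wrist_force"],s["moment"],s["gripper_width"]*87,"yawY",np.degrees(np.arctan2(R[1,1],R[0,1])),s["joints"][[0,5]])
E
python3 s.py
```

```text
4.7333 [0.4540076  0.38395946 0.0815717 ] [ 3.05299541  1.90285826 -3.62661208] [ 0.66047654 -1.03854575  0.04134251] 13.693658281445195 yawY -84.02908033277362 [55.82539346 40.1196675 ]
```

{"method": "play_rows", "body": {
  "targets": [
    [[1,0,0,0,0.02],[1,0,0,0,0.04],[1,0,0,0,0.05],[1,0,0,0,0.05]]
  ]
}}

```text
time_s: 5.07
tcp_pos: [0.454, 0.384, 0.0815]
ee_rot: [[0.988, 0.153, 0.002], [0.153, -0.988, 0.003], [0.003, -0.002, -1.0]]
wrist_force: [4.4, 2.8, -5.3]
gripper_width: 0.165
```

```bash
python3 s.py
```

```text
5.0667 [0.45397863 0.38400971 0.0815439 ] [ 4.41019129  2.79586159 -5.31899436] [ 0.84009808 -1.32474025  0.01921487] 14.335971957147452 yawY -81.1838604403998 [55.82875823 42.96498718]
```

{"method": "play_rows", "body": {
  "targets": [
    [[1,0,0,0,0.015],[1,0,0,0,0.03],[1,0,0,0,0.03]]
  ]
}}

```text
time_s: 5.32
tcp_pos: [0.454, 0.384, 0.0816]
ee_rot: [[0.983, 0.183, 0.002], [0.183, -0.983, 0.003], [0.003, -0.002, -1.0]]
wrist_force: [4.0, 2.9, -5.1]
gripper_width: 0.161
```

```bash
python3 s.py
```

```text
5.3167 [0.45399375 0.38404381 0.08157032] [ 3.96804663  2.87297345 -5.13849195] [ 0.87567742 -1.40170413 -0.07895605] 13.978733323528244 yawY -79.4803223002801 [55.82715502 44.67435554]
```

{"method": "play_rows", "body": {
  "targets": [
    [[1,0,0,0,0.015],[1,0,0,0,0.03],[1,0,0,0,0.03]]
  ]
}}

```text
time_s: 5.57
tcp_pos: [0.454, 0.384, 0.0816]
ee_rot: [[0.978, 0.21, 0.002], [0.21, -0.978, 0.003], [0.003, -0.003, -1.0]]
wrist_force: [5.3, 3.9, -5.1]
gripper_width: 0.159
```

```bash
python3 s.py
```

```text
5.5667 [0.45399899 0.3840141  0.08158427] [ 5.32915481  3.88640902 -5.05772475] [ 0.91663142 -1.36897976 -0.49739179] 13.863369082609855 yawY -77.86949352433417 [55.81479987 46.31668424]
```

{"method": "play_rows", "body": {
  "targets": [
    [[1,0,0,0,0.015],[1,0,0,0,0.03],[1,0,0,0,0.03]]
  ]
}}

```text
time_s: 5.82
tcp_pos: [0.454, 0.3841, 0.0816]
ee_rot: [[0.971, 0.238, 0.002], [0.238, -0.971, 0.003], [0.003, -0.003, -1.0]]
wrist_force: [4.2, 3.9, -4.4]
gripper_width: 0.163
```

```bash
python3 s.py
```

```text
5.8167 [0.45397593 0.38406156 0.08159647] [ 4.19099993  3.86918883 -4.36124077] [ 0.93506949 -1.32885533 -0.74915245] 14.191996250306044 yawY -76.2125819283329 [55.81223022 47.98949899]
```

{"method": "play_rows", "body": {
  "targets": [
    [[0.6,0,0,0,0],[0.4,0,0,0,0],[0.2,0,0,0,0],[0,0,0,0,0],[0,0,0,0,0]]
  ]
}}

```text
time_s: 6.23
tcp_pos: [0.4527, 0.3825, 0.0816]
ee_rot: [[0.971, 0.241, -0.001], [0.241, -0.971, -0.001], [-0.001, 0.001, -1.0]]
wrist_force: [-0.3, -0.1, -0.1]
gripper_width: 0.458
```

{"method": "play_rows", "body": {
  "targets": [
    [[0,0,0,0,0],[0,0,0,0.01,0],[0,0,0,0.04,0],[0,0,0,0.08,0],[0,0,0,0.12,0]]
  ]
}}

```text
time_s: 6.65
tcp_pos: [0.4526, 0.3822, 0.203]
ee_rot: [[0.971, 0.241, -0.001], [0.241, -0.971, -0.002], [-0.002, 0.002, -1.0]]
wrist_force: [0.6, 0.1, 0.7]
gripper_width: 0.841
```

{"method": "play_rows", "body": {
  "targets": [
    [[0,0.009,-0.038,0,-0.08],[0,0.018,-0.076,0,-0.16],[0,0.027,-0.114,0,-0.24],[0,0.036,-0.152,0,-0.32],[0,0.045,-0.19,0,-0.395]]
  ]
}}

```text
time_s: 7.07
tcp_pos: [0.498, 0.1912, 0.2027]
ee_rot: [[0.988, -0.154, 0.001], [-0.154, -0.988, 0.001], [0.001, -0.001, -1.0]]
wrist_force: [0.5, 0.1, 1.1]
gripper_width: 1.0
```

{"method": "play_rows", "body": {
  "targets": [
    [[0,0.009,-0.038,0,0],[0,0.018,-0.076,0,0],[0,0.027,-0.114,0,0],[0,0.036,-0.152,0,0],[0,0.045,-0.19,0,0]]
  ]
}}

```text
time_s: 7.48
tcp_pos: [0.5431, 0.001, 0.2027]
ee_rot: [[0.989, -0.151, 0.001], [-0.151, -0.989, 0.0], [0.001, -0.0, -1.0]]
wrist_force: [0.8, 0.6, -0.1]
gripper_width: 0.998
```

```bash
python3 s.py; python3 - <<'E'
from h import *
t=capture("top");s=capture("side")
cv2.imwrite("pics/t1.png",t);cv2.imwrite("pics/s1.png",s)
a=cv2.resize(t[225:295,100:170],(400,400),interpolation=cv2.INTER_CUBIC)
b=cv2.resize(s[85:155,190:260],(400,400),interpolation=cv2.INTER_CUBIC)
cv2.imwrite("pics/k2.png",np.hstack([a,b]))
E
```

```text
7.4833 [0.54306413 0.00095572 0.20268305] [ 0.82998616  0.59271973 -0.07389531] [ 0.03937956 -0.05672244 -0.01045844] 86.82633018793389 yawY -98.67410658898855 [17.21916028 64.10107173]
```

View pics/k2.png

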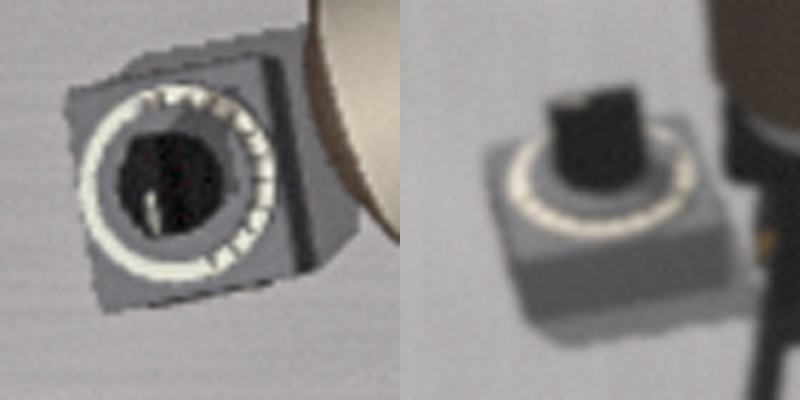

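{"method": "play_rows", "body": {
  "targets": [
    [[0,0.009,-0.037,0,0],[0,0.018,-0.074,0,0],[0,0.027,-0.111,0,0],[0,0.036,-0.148,0,0],[0,0.0445,-0.1845,0,0]]
  ]
}}

```text
time_s: 8.0
tcp_pos: [0.5878, -0.1828, 0.2025]
ee_rot: [[0.989, -0.15, 0.001], [-0.15, -0.989, -0.0], [0.001, 0.0, -1.0]]
wrist_force: [0.9, 1.2, 0.1]
gripper_width: 0.998
```

```bash
cat > m.py <<'E'
from h import *
import sys
P=dict(N1=(.622,-.0205),B1=(.5875,-.1835),N2=(.5998,-.3215),N3=(.4627,-.0277),B2=(.4285,-.187))
for n in("top","side"):
    im=capture(n);ref=cv2.imread(f"pics/{n}0.png")
    for k,p in P.items():
        u,v=proj(n,[[*p,.03]])[0].astype(int);h=16;w=14
        T=ref[v-h:v+h,u-h:u+h];S=im[v-h-w:v+h+w,u-h-w:u+h+w]
        r=cv2.matchTemplate(S,T,cv2.TM_CCOEFF_NORMED);_,m,_,l=cv2.minMaxLoc(r)
        print(n,k,l[0]-w,l[1]-w,round(m,2),end="; ")
    print()
E
python3 s.py;python3 m.py
```

```text
8.0 [ 0.58783323 -0.18281647  0.20249353] [0.90856475 1.22159592 0.13497909] [-0.00059487 -0.10361498 -0.0140388 ] 86.85598173263396 yawY -98.639566720342 [-2.22777796 83.58542331]
top N1 -7 -14 0.47; top B1 14 -9 0.33; top N2 -9 2 0.24; top N3 14 -14 0.34; top B2 0 0 0.8; 
side N1 3 8 0.44; side B1 0 0 0.98; side N2 0 0 0.98; side N3 0 0 1.0; side B2 0 0 0.8;
```

{"method": "play_rows", "body": {
  "targets": [
    [[0,0,-0.0005,-0.04,0],[0,0,-0.0005,-0.08,0],[0,0,-0.0005,-0.12,0],[0,0,-0.0005,-0.15,0],[0,0,-0.0005,-0.165,0]]
  ]
}}

```text
time_s: 8.52
tcp_pos: [0.5847, -0.1808, 0.0327]
ee_rot: [[0.988, -0.151, -0.007], [-0.151, -0.989, 0.001], [-0.007, -0.0, -1.0]]
wrist_force: [0.2, 0.6, 0.3]
gripper_width: 1.001
```

{"method": "play_rows", "body": {
  "targets": [
    [[0,0,0,-0.01,0],[0,0,0,-0.015,0],[0,0,0,-0.015,0],[0.4,0,0,-0.015,0],[1,0,0,-0.015,0]]
  ]
}}

```text
time_s: 8.93
tcp_pos: [0.5887, -0.182, 0.0233]
ee_rot: [[0.989, -0.151, 0.003], [-0.151, -0.989, -0.0], [0.003, -0.0, -1.0]]
wrist_force: [-0.3, 0.9, 0.2]
gripper_width: 0.922
```

{"method": "play_rows", "body": {
  "targets": [
    [[1,0,0,0,0],[1,0,0,0,0],[1,0,0,0,0],[1,0,0,0,0],[1,0,0,0,0]]
  ]
}}

```text
time_s: 9.35
tcp_pos: [0.588, -0.1824, 0.0226]
ee_rot: [[0.989, -0.151, 0.001], [-0.151, -0.989, -0.0], [0.001, 0.0, -1.0]]
wrist_force: [-1.5, -0.8, 5.6]
gripper_width: 0.735
```

```bash
python3 s.py
```

```text
9.35 [ 0.58795596 -0.18239289  0.02259343] [-1.45796023 -0.78485489  5.61873458] [-0.15882395  0.3282287   0.00393282] 63.928085521261245 yawY -98.68261042187866 [-2.17661226 83.46445476]
```

{"method": "play_rows", "body": {
  "targets": [
    [[1,0,0,0.01,0],[1,0,0,0.03,0],[1,0,0,0.055,0],[1,0,0,0.08,0],[1,0,0,0.09,0]]
  ]
}}

```text
time_s: 9.77
tcp_pos: [0.5891, -0.1823, 0.1151]
ee_rot: [[0.989, -0.151, 0.005], [-0.151, -0.989, -0.001], [0.005, -0.0, -1.0]]
wrist_force: [0.4, 0.2, -1.0]
gripper_width: 0.736
```

{"method": "play_rows", "body": {
  "targets": [
    [[1,-0.008,0.035,0,0.02],[1,-0.016,0.07,0,0.05],[1,-0.024,0.105,0,0.07],[1,-0.032,0.14,0,0.1],[1,-0.04,0.178,0,0.122]]
  ]
}}

```text
time_s: 10.18
tcp_pos: [0.5461, -0.003, 0.1108]
ee_rot: [[1.0, -0.03, -0.002], [-0.03, -1.0, 0.0], [-0.002, -0.0, -1.0]]
wrist_force: [1.9, -0.5, -1.1]
gripper_width: 0.733
```

{"method": "play_rows", "body": {
  "targets": [
    [[1,-0.008,0.035,0,0],[1,-0.016,0.075,0,0],[1,-0.024,0.115,0,0],[1,-0.032,0.15,0,0],[1,-0.039,0.177,0,0]]
  ]
}}

```text
time_s: 10.6
tcp_pos: [0.5073, 0.1754, 0.111]
ee_rot: [[1.0, -0.028, -0.001], [-0.028, -1.0, 0.0], [-0.001, -0.0, -1.0]]
wrist_force: [0.7, -0.6, -1.8]
gripper_width: 0.735
```

```bash
python3 s.py; python3 -c "
from h import *
print(proj('side',[[.509,.1725,.008]]),(proj('side',[[.509+a*.056,.1725+b*.043,.008] for a,b in((-1,1),(1,1),(1,-1),(-1,-1))])-[195,85]+.5)*5)"
```

```text
10.6 [0.50729769 0.17536653 0.11100133] [ 0.70718677 -0.61354297 -1.78199285] [-0.06021081 -0.03420692  0.06857817] 63.90557064385889 yawY -91.63311513237296 [36.37018488 52.02938706]
[[251.61246434 179.48874045]] [[168.45385791 422.58335856]
 [391.54602775 406.34032749]
 [407.40125071 529.41908338]
 [173.81517171 547.27776093]]
```

{"method": "play_rows", "body": {
  "targets": [
    [[1,0.001,-0.0015,-0.02,0],[1,0.0017,-0.0025,-0.045,0],[1,0.0017,-0.0025,-0.065,0],[1,0.0017,-0.0025,-0.073,0],[1,0.0017,-0.0025,-0.076,0]]
  ]
}}

```text
time_s: 11.02
tcp_pos: [0.5088, 0.1696, 0.0335]
ee_rot: [[1.0, -0.03, -0.004], [-0.03, -1.0, -0.002], [-0.004, 0.003, -1.0]]
wrist_force: [-0.3, 0.5, -1.2]
gripper_width: 0.733
```

{"method": "play_rows", "body": {
  "targets": [
    [[1,0,0,-0.002,0],[1,0,0,-0.0035,0],[1,0,0,-0.0035,0],[1,0,0,-0.0035,0]]
  ]
}}

```text
time_s: 11.35
tcp_pos: [0.5108, 0.1706, 0.033]
ee_rot: [[1.0, -0.03, 0.002], [-0.03, -1.0, 0.001], [0.002, -0.001, -1.0]]
wrist_force: [-0.8, 0.2, -1.1]
gripper_width: 0.732
```

```bash
python3 s.py
```

```text
11.35 [0.51081062 0.17060581 0.03298601] [-0.83643029  0.1947526  -1.10332618] [-0.0008467   0.02137631  0.02322911] 63.68666329657735 yawY -91.71984979101003 [35.73201943 52.54264625]
```

{"method": "play_rows", "body": {
  "targets": [
    [[1,-0.001,0.001,0,0],[1,-0.0015,0.0018,-0.001,0],[1,-0.0015,0.0018,-0.002,0],[1,-0.0015,0.0018,-0.002,0],[1,-0.0015,0.0018,-0.002,0]]
  ]
}}

```text
time_s: 11.77
tcp_pos: [0.5089, 0.1724, 0.0306]
ee_rot: [[1.0, -0.029, 0.001], [-0.029, -1.0, 0.0], [0.001, -0.0, -1.0]]
wrist_force: [-2.1, 1.2, 3.7]
gripper_width: 0.73
```

```bash
python3 s.py
```

```text
11.7667 [0.5088611  0.17243822 0.03059826] [-2.05258131  1.18256375  3.74153424] [ 0.1994824   0.47440699 -0.04784007] 63.48149956615079 yawY -91.68691135813538 [36.02527302 52.28189214]
```

{"method": "play_rows", "body": {
  "targets": [
    [[0.4,0,0,0,0],[0.1,0,0,0,0],[0,0,0,0,0],[0,0,0,0,0],[0,0,0,0.002,0]]
  ]
}}

```text
time_s: 12.18
tcp_pos: [0.5085, 0.1719, 0.0316]
ee_rot: [[1.0, -0.03, -0.001], [-0.03, -1.0, -0.001], [-0.001, 0.001, -1.0]]
wrist_force: [0.7, -0.2, -0.3]
gripper_width: 0.946
```

{"method": "play_rows", "body": {
  "targets": [
    [[0,0,0,0.02,0],[0,0,0,0.05,0],[0,0,0,0.08,0],[0,-0.005,-0.02,0.09,0.03],[0,-0.012,-0.05,0.09,0.07]]
  ]
}}

```text
time_s: 12.6
tcp_pos: [0.4997, 0.1244, 0.1256]
ee_rot: [[0.999, 0.046, 0.008], [0.046, -0.999, 0.004], [0.009, -0.004, -1.0]]
wrist_force: [0.3, -0.5, -0.0]
gripper_width: 1.003
```

{"method": "play_rows", "body": {
  "targets": [
    [[0,-0.008,-0.037,0,0.06],[0,-0.016,-0.074,0,0.12],[0,-0.024,-0.111,0,0.18],[0,-0.032,-0.148,0,0.24],[0,-0.04,-0.18,0,0.284]]
  ]
}}

```text
time_s: 13.02
tcp_pos: [0.4558, -0.0597, 0.1222]
ee_rot: [[0.947, 0.321, 0.0], [0.321, -0.947, -0.0], [0.0, 0.0, -1.0]]
wrist_force: [1.0, -0.2, -0.4]
gripper_width: 1.0
```

{"method": "play_rows", "body": {
  "targets": [
    [[0,-0.008,-0.035,0,0],[0,-0.016,-0.07,0,0],[0,-0.023,-0.1,0,0],[0,-0.0285,-0.129,0,0],[0,-0.0285,-0.129,0,0]]
  ]
}}

```text
time_s: 13.43
tcp_pos: [0.4269, -0.1903, 0.122]
ee_rot: [[0.95, 0.314, -0.001], [0.314, -0.95, -0.0], [-0.001, 0.0, -1.0]]
wrist_force: [0.2, 0.7, -0.9]
gripper_width: 1.002
```

```bash
python3 s.py;python3 m.py; python3 - <<'E'
from h import *
t=cv2.resize(capture("top")[195:270,170:270],(0,0),fx=5,fy=5,interpolation=cv2.INTER_CUBIC)
cv2.imwrite("pics/b1.png",t)
E
```

```text
13.4333 [ 0.42693324 -0.19028355  0.12198631] [ 0.21755897  0.710806   -0.93238121] [-0.10489847 -0.03835861  0.01972923] 87.17857707128736 yawY -71.72894914465525 [ -4.01678004 112.26629179]
top N1 0 0 1.0; top B1 -1 14 0.44; top N2 0 0 0.9; top N3 -4 11 0.41; top B2 -2 8 0.42; 
side N1 0 0 1.0; side B1 -14 7 0.45; side N2 0 0 0.98; side N3 0 1 0.66; side B2 6 14 0.27;
```

View pics/b1.png

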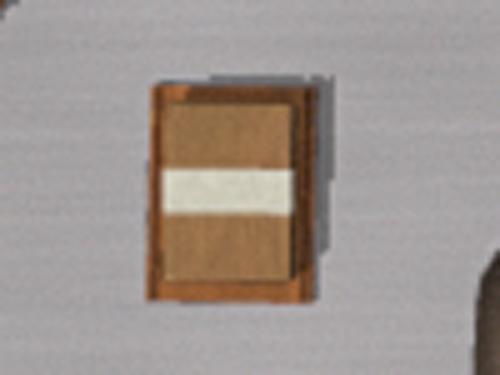

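{"method": "play_rows", "body": {
  "targets": [
    [[0,0,0,-0.03,0],[0,0,0,-0.06,0],[0,0,0,-0.085,0],[0,0,0,-0.095,0],[0,0,0,-0.1,0]]
  ]
}}

```text
time_s: 14.0
tcp_pos: [0.4274, -0.1856, 0.0203]
ee_rot: [[0.947, 0.321, -0.004], [0.321, -0.947, 0.0], [-0.004, -0.002, -1.0]]
wrist_force: [0.1, 0.2, 0.5]
gripper_width: 0.999
```

{"method": "play_rows", "body": {
  "targets": [
    [[0,0,0,0,0],[0.2,0,0,0,0],[0.5,0,0,0,0],[1,0,0,0,0],[1,0,0,0,0]]
  ]
}}

```text
time_s: 14.42
tcp_pos: [0.4289, -0.1868, 0.023]
ee_rot: [[0.948, 0.319, 0.002], [0.319, -0.948, -0.0], [0.002, 0.001, -1.0]]
wrist_force: [-0.2, 0.1, 0.7]
gripper_width: 0.786
```

{"method": "play_rows", "body": {
  "targets": [
    [[1,0,0,0,0],[1,0,0,0,0],[1,0,0,0,0],[1,0,0,0,0],[1,0,0,0,0]]
  ]
}}

```text
time_s: 14.83
tcp_pos: [0.4287, -0.1869, 0.0228]
ee_rot: [[0.948, 0.319, 0.001], [0.319, -0.948, -0.0], [0.001, 0.001, -1.0]]
wrist_force: [-1.6, 0.9, 6.7]
gripper_width: 0.734
```

```bash
python3 s.py; python3 - <<'E'
from h import *
c=lambda L:(np.array(L)+.5)/5-.5+[170,195]
for q,z in(([(154,86),(318,86),(312,300),(148,299)],.008),([(166,103),(296,104),(291,281),(160,279)],.038)):
    P=onz("top",c(q),z)[:,:2];a=(P[0]+P[1]-P[2]-P[3])/2;print(P.mean(0),np.degrees(np.arctan2(a[1],a[0])))
E
```

```text
14.8333 [ 0.42868444 -0.1868607   0.02278814] [-1.55159648  0.94796493  6.72746942] [ 0.41360793  0.2435793  -0.02670589] 63.850755210370025 yawY -71.41538427425152 [ -3.56626743 112.1394241 ]
[0.5091535  0.17324794] -2.1263426543445445
[0.50879401 0.17218693] -2.293224557151473
```

{"method": "play_rows", "body": {
  "targets": [
    [[1,0,0,0.01,0],[1,0,0,0.03,0],[1,0,0,0.06,0],[1,0,0,0.09,0],[1,0,0,0.1,0]]
  ]
}}

```text
time_s: 15.25
tcp_pos: [0.4302, -0.1873, 0.1258]
ee_rot: [[0.948, 0.319, 0.007], [0.319, -0.948, -0.001], [0.006, 0.003, -1.0]]
wrist_force: [1.7, 0.4, 0.1]
gripper_width: 0.731
```

{"method": "play_rows", "body": {
  "targets": [
    [[1,0.008,0.035,0,-0.07],[1,0.016,0.07,0,-0.14],[1,0.024,0.105,0,-0.21],[1,0.032,0.14,0,-0.28],[1,0.04,0.178,0,-0.354]]
  ]
}}

```text
time_s: 15.67
tcp_pos: [0.4678, -0.0076, 0.1219]
ee_rot: [[0.999, -0.035, -0.001], [-0.035, -0.999, 0.0], [-0.001, 0.0, -1.0]]
wrist_force: [1.2, -0.9, -0.7]
gripper_width: 0.732
```

{"method": "play_rows", "body": {
  "targets": [
    [[1,0.008,0.035,0,0],[1,0.018,0.075,0,0],[1,0.027,0.115,0,0],[1,0.035,0.15,0,0],[1,0.0405,0.1812,0,0]]
  ]
}}

```text
time_s: 16.08
tcp_pos: [0.5088, 0.1747, 0.1217]
ee_rot: [[1.0, -0.029, -0.0], [-0.029, -1.0, -0.0], [-0.0, 0.0, -1.0]]
wrist_force: [0.0, -0.7, -1.0]
gripper_width: 0.735
```

{"method": "play_rows", "body": {
  "targets": [
    [[1,0,0,0,0],[1,0,0,-0.02,0],[1,0,0,-0.04,0],[1,0,0,-0.055,0],[1,0,0,-0.059,0]]
  ]
}}

```text
time_s: 16.5
tcp_pos: [0.5065, 0.1709, 0.0608]
ee_rot: [[1.0, -0.031, -0.006], [-0.031, -1.0, -0.003], [-0.006, 0.003, -1.0]]
wrist_force: [-9.0, -1.0, 18.4]
gripper_width: 0.733
```

{"method": "play_rows", "body": {
  "targets": [
    [[1,0,0,0,0],[1,0,0,-0.001,0],[1,0,0,-0.0025,0],[1,0,0,-0.0025,0],[1,0,0,-0.0025,0]]
  ]
}}

```text
time_s: 16.92
tcp_pos: [0.5089, 0.1724, 0.0609]
ee_rot: [[1.0, -0.03, 0.001], [-0.03, -1.0, 0.0], [0.001, -0.0, -1.0]]
wrist_force: [-0.3, -0.2, -0.6]
gripper_width: 0.732
```

```bash
python3 s.py
```

```text
16.9167 [0.50889992 0.17236198 0.06089233] [-0.27386908 -0.19214011 -0.60761377] [-0.05884394 -0.04680806 -0.0442259 ] 63.72723943056068 yawY -91.71805851446906 [36.0133786  52.26858331]
```

{"method": "play_rows", "body": {
  "targets": [
    [[0.4,0,0,0,0],[0.1,0,0,0,0],[0,0,0,0,0],[0,0,0,0,0],[0,0,0,0.002,0]]
  ]
}}

```text
time_s: 17.33
tcp_pos: [0.5085, 0.1723, 0.0624]
ee_rot: [[1.0, -0.03, -0.001], [-0.03, -1.0, -0.0], [-0.001, 0.0, -1.0]]
wrist_force: [-0.3, -0.3, 0.3]
gripper_width: 0.944
```

{"method": "play_rows", "body": {
  "targets": [
    [[0,0,0,0.02,0],[0,0,0,0.05,0],[0,0,0,0.068,0],[0,-0.004,-0.02,0.068,0.02],[0,-0.012,-0.05,0.068,0.06]]
  ]
}}

```text
time_s: 17.75
tcp_pos: [0.4986, 0.1242, 0.1325]
ee_rot: [[0.999, 0.035, 0.005], [0.035, -0.999, 0.003], [0.005, -0.002, -1.0]]
wrist_force: [0.3, -1.2, -0.3]
gripper_width: 1.0
```

{"method": "play_rows", "body": {
  "targets": [
    [[0,-0.008,-0.037,0,0],[0,-0.016,-0.074,0,0],[0,-0.024,-0.105,0,0],[0,-0.03,-0.135,0,0],[0,-0.0345,-0.1502,0,0]]
  ]
}}

```text
time_s: 18.17
tcp_pos: [0.4609, -0.0302, 0.1308]
ee_rot: [[1.0, 0.028, -0.0], [0.028, -1.0, -0.0], [-0.0, 0.0, -1.0]]
wrist_force: [0.2, -0.2, 1.4]
gripper_width: 0.999
```

```bash
python3 s.py;python3 m.py; python3 - <<'E'
from h import *
t=cv2.resize(capture("top")[195:270,170:270],(0,0),fx=4,fy=4,interpolation=cv2.INTER_CUBIC)
s=cv2.resize(capture("side")[120:210,210:300],(300,300),interpolation=cv2.INTER_CUBIC)
cv2.imwrite("pics/b2.png",np.hstack([t,s]))
E
```

```text
18.1667 [ 0.46093333 -0.03025     0.13077482] [ 0.18581696 -0.24436084  1.42820518] [-0.0748199  -0.00249957  0.00378265] 86.90698009825503 yawY -88.39204076090384 [16.483082   75.12704486]
top N1 0 0 0.87; top B1 -4 -6 0.23; top N2 0 0 0.99; top N3 13 3 0.36; top B2 -14 7 0.28; 
side N1 1 0 0.93; side B1 8 0 0.28; side N2 0 0 0.99; side N3 1 2 0.58; side B2 11 -14 0.48;
```

View pics/b2.png

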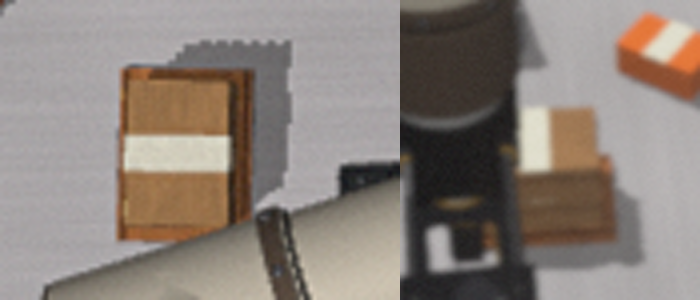

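```bash
python3 - <<'E'
from h import *
print(proj("side",[[.4627,-.0277,.03]]))
crop(capture("side"),180,190,300,280,5,"pics/n3.png")
E
```

```text
[[235.22242676 239.65205187]]
```

View pics/n3.png

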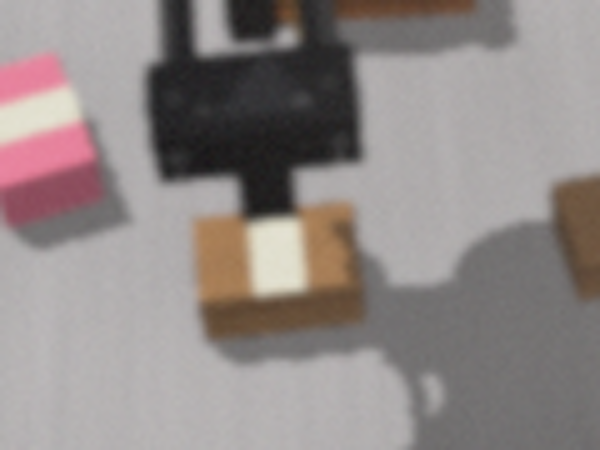

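{"method": "play_rows", "body": {
  "targets": [
    [[0,0,0,-0.03,0],[0,0,0,-0.065,0],[0,0,0,-0.09,0],[0,0,0,-0.102,0],[0,0,0,-0.1085,0]]
  ]
}}

```text
time_s: 18.83
tcp_pos: [0.4615, -0.027, 0.02]
ee_rot: [[0.999, 0.032, -0.004], [0.032, -0.999, -0.001], [-0.004, 0.001, -1.0]]
wrist_force: [-1.0, 0.4, 1.0]
gripper_width: 0.998
```

{"method": "play_rows", "body": {
  "targets": [
    [[0,0,0,0,0],[0.3,0,0,0,0],[0.6,0,0,0,0],[1,0,0,0,0],[1,0,0,0,0]]
  ]
}}

```text
time_s: 19.25
tcp_pos: [0.4629, -0.0276, 0.023]
ee_rot: [[1.0, 0.03, 0.002], [0.03, -1.0, 0.001], [0.002, -0.001, -1.0]]
wrist_force: [0.4, 0.0, -0.5]
gripper_width: 0.781
```

{"method": "play_rows", "body": {
  "targets": [
    [[1,0,0,0,0],[1,0,0,0,0],[1,0,0,0,0],[1,0,0,0,0],[1,0,0,0,0]]
  ]
}}

```text
time_s: 19.67
tcp_pos: [0.4623, -0.0279, 0.0223]
ee_rot: [[1.0, 0.03, 0.0], [0.03, -1.0, 0.0], [0.0, 0.0, -1.0]]
wrist_force: [-0.3, -0.4, 3.1]
gripper_width: 0.525
```

{"method": "play_rows", "body": {
  "targets": [
    [[1,0,0,0,0],[1,0,0,0,0],[1,0,0,0,0]]
  ]
}}

```text
time_s: 19.92
tcp_pos: [0.4623, -0.0279, 0.0223]
ee_rot: [[1.0, 0.03, 0.0], [0.03, -1.0, -0.0], [0.0, 0.0, -1.0]]
wrist_force: [-0.9, -0.4, 4.6]
gripper_width: 0.524
```

```bash
python3 s.py
```

```text
19.9167 [ 0.46230584 -0.02785797  0.02228093] [-0.92466508 -0.36017996  4.55096285] [-0.07420529  0.29580759 -0.02793675] 45.60063429751524 yawY -88.26886697925165 [16.73901352 74.98256326]
```

{"method": "play_rows", "body": {
  "targets": [
    [[1,0,0,0.01,0],[1,0,0,0.035,0],[1,0,0,0.07,0],[1,0,0,0.1,0],[1,0,0,0.11,0]]
  ]
}}

```text
time_s: 20.33
tcp_pos: [0.4644, -0.0274, 0.1359]
ee_rot: [[0.999, 0.031, 0.007], [0.031, -1.0, 0.001], [0.007, -0.001, -1.0]]
wrist_force: [-0.2, 0.2, 0.8]
gripper_width: 0.529
```

{"method": "play_rows", "body": {
  "targets": [
    [[1,0.006,0.03,0,-0.02],[1,0.014,0.065,0,-0.04],[1,0.022,0.1,0,-0.06],[1,0.03,0.135,0,-0.06],[1,0.038,0.165,0,-0.06]]
  ]
}}

```text
time_s: 20.75
tcp_pos: [0.5001, 0.1391, 0.1316]
ee_rot: [[1.0, -0.029, -0.0], [-0.029, -1.0, 0.0], [-0.0, -0.0, -1.0]]
wrist_force: [-0.1, 0.4, -0.1]
gripper_width: 0.529
```

{"method": "play_rows", "body": {
  "targets": [
    [[1,0.0055,0.025,0,0],[1,0.0085,0.0352,0,0],[1,0.0085,0.0352,0,0],[1,0.0085,0.0352,-0.012,0],[1,0.0085,0.0352,-0.024,0]]
  ]
}}

```text
time_s: 21.17
tcp_pos: [0.5084, 0.1718, 0.1078]
ee_rot: [[1.0, -0.03, 0.0], [-0.03, -1.0, 0.0], [0.0, -0.0, -1.0]]
wrist_force: [-0.1, -0.7, -1.4]
gripper_width: 0.528
```

{"method": "play_rows", "body": {
  "targets": [
    [[1,0,0,-0.008,0],[1,0,0,-0.012,0],[1,0,0,-0.014,0],[1,0,0,-0.016,0],[1,0,0,-0.0175,0]]
  ]
}}

```text
time_s: 21.58
tcp_pos: [0.509, 0.1722, 0.0908]
ee_rot: [[1.0, -0.03, 0.001], [-0.03, -1.0, 0.0], [0.001, -0.0, -1.0]]
wrist_force: [-0.0, 0.8, -1.2]
gripper_width: 0.524
```

{"method": "play_rows", "body": {
  "targets": [
    [[1,0,0,0,0],[1,0,0,0,0]]
  ]
}}

```text
time_s: 21.75
tcp_pos: [0.5089, 0.1724, 0.0909]
ee_rot: [[1.0, -0.03, 0.001], [-0.03, -1.0, 0.0], [0.001, -0.0, -1.0]]
wrist_force: [1.1, -0.6, -1.3]
gripper_width: 0.524
```

```bash
python3 s.py
```

```text
21.75 [0.5089041  0.17244612 0.09089446] [ 1.09194643 -0.55556117 -1.29707311] [ 0.00187958 -0.00321279 -0.03876932] 45.58358106128566 yawY -91.70870065281376 [36.02146047 52.26848503]
```

{"method": "play_rows", "body": {
  "targets": [
    [[1,0,0,-0.0005,0],[0.5,0,0,-0.0005,0],[0.2,0,0,-0.0005,0],[0,0,0,-0.0005,0],[0,0,0,-0.0005,0]]
  ]
}}

```text
time_s: 22.17
tcp_pos: [0.5089, 0.1725, 0.0903]
ee_rot: [[1.0, -0.03, 0.0], [-0.03, -1.0, 0.0], [0.0, -0.0, -1.0]]
wrist_force: [-1.1, -0.5, -0.0]
gripper_width: 0.672
```

{"method": "play_rows", "body": {
  "targets": [
    [[0,0,0,0,0],[0,0,0,0.015,0],[0,0,0,0.04,0],[0,0,0,0.06,0],[0,0.015,-0.025,0.06,0.05]]
  ]
}}

```text
time_s: 22.58
tcp_pos: [0.5254, 0.1507, 0.1548]
ee_rot: [[1.0, 0.027, 0.008], [0.027, -1.0, 0.004], [0.008, -0.004, -1.0]]
wrist_force: [0.4, 0.1, 0.6]
gripper_width: 0.979
```

{"method": "play_rows", "body": {
  "targets": [
    [[0,0.018,-0.03,0,0.05],[0,0.036,-0.063,0,0.09],[0,0.055,-0.095,0,0.133],[0,0.073,-0.125,0,0.133],[0,0.088,-0.15,0,0.133]]
  ]
}}

```text
time_s: 23.0
tcp_pos: [0.6126, -0.0047, 0.1501]
ee_rot: [[0.988, 0.152, 0.0], [0.152, -0.988, -0.0], [0.0, 0.0, -1.0]]
wrist_force: [0.1, 0.5, 0.1]
gripper_width: 0.998
```

{"method": "play_rows", "body": {
  "targets": [
    [[0,0.0098,-0.018,0,0],[0,0.0098,-0.018,0,0],[0,0.0098,-0.018,0,0]]
  ]
}}

```text
time_s: 23.25
tcp_pos: [0.6216, -0.0217, 0.1495]
ee_rot: [[0.989, 0.15, -0.001], [0.15, -0.989, -0.0], [-0.001, -0.0, -1.0]]
wrist_force: [0.0, 0.4, -0.1]
gripper_width: 1.004
```

```bash
python3 s.py;python3 m.py; python3 - <<'E'
from h import *
t=cv2.resize(capture("top")[195:270,170:270],(0,0),fx=4,fy=4,interpolation=cv2.INTER_CUBIC)
s=cv2.resize(capture("side")[120:250,210:340],(400,400),interpolation=cv2.INTER_CUBIC)
cv2.imwrite("pics/b3.png",np.hstack([np.pad(t,((0,100),(0,0),(0,0))),s]))
E
```

```text
23.25 [ 0.62155166 -0.02172277  0.14950833] [ 0.04978636  0.42689695 -0.0800079 ] [ 0.01057518  0.02390675 -0.01612104] 87.39146955347384 yawY -81.35516549428272 [12.8827207  85.76791806]
top N1 -10 -7 0.38; top B1 -14 8 0.38; top N2 0 0 0.9; top N3 14 -2 0.2; top B2 14 -11 0.45; 
side N1 0 1 0.89; side B1 -13 -12 0.49; side N2 0 0 0.92; side N3 -10 -14 0.4; side B2 11 14 0.4;
```

View pics/b3.png

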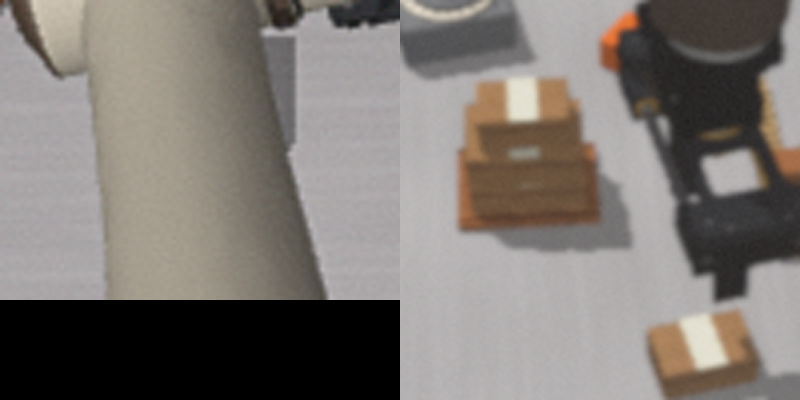

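{"method": "play_rows", "body": {
  "targets": [
    [[0,0,0,-0.035,0],[0,0,0,-0.07,0],[0,0,0,-0.1,0],[0,0,0,-0.118,0],[0,0,0,-0.126,0]]
  ]
}}

```text
time_s: 23.87
tcp_pos: [0.6192, -0.0199, 0.021]
ee_rot: [[0.988, 0.154, -0.006], [0.154, -0.988, -0.001], [-0.006, -0.0, -1.0]]
wrist_force: [-0.3, 0.4, 0.0]
gripper_width: 0.998
```

{"method": "play_rows", "body": {
  "targets": [
    [[0,0,0,-0.002,0],[0.3,0,0,-0.002,0],[0.6,0,0,-0.002,0],[1,0,0,-0.002,0],[1,0,0,-0.002,0]]
  ]
}}

```text
time_s: 24.28
tcp_pos: [0.6224, -0.0204, 0.0237]
ee_rot: [[0.988, 0.153, 0.003], [0.153, -0.988, 0.001], [0.003, -0.0, -1.0]]
wrist_force: [-0.5, -0.1, -0.1]
gripper_width: 0.786
```

{"method": "play_rows", "body": {
  "targets": [
    [[1,0,0,0,0],[1,0,0,0,0],[1,0,0,0,0],[1,0,0,0,0],[1,0,0,0,0]]
  ]
}}

```text
time_s: 24.7
tcp_pos: [0.6216, -0.0207, 0.0224]
ee_rot: [[0.988, 0.153, 0.0], [0.153, -0.988, -0.0], [0.0, 0.0, -1.0]]
wrist_force: [-0.9, 1.2, 1.7]
gripper_width: 0.522
```

{"method": "play_rows", "body": {
  "targets": [
    [[1,0,0,0,0],[1,0,0,0,0],[1,0,0,0,0]]
  ]
}}

```text
time_s: 24.95
tcp_pos: [0.6216, -0.0207, 0.0223]
ee_rot: [[0.988, 0.153, 0.0], [0.153, -0.988, -0.0], [0.0, 0.0, -1.0]]
wrist_force: [-0.6, -0.4, 3.5]
gripper_width: 0.528
```

```bash
python3 s.py
```

```text
24.95 [ 0.62160807 -0.02066564  0.02233267] [-0.59574564 -0.40275507  3.47175822] [-0.02349836  0.27733718  0.0122219 ] 45.93743179520245 yawY -81.21992402801003 [12.98726149 85.78534157]
```

{"method": "play_rows", "body": {
  "targets": [
    [[1,0,0,0.015,0],[1,0,0,0.05,0],[1,0,0,0.09,0],[1,0,0,0.125,0],[1,0,0,0.14,0]]
  ]
}}

```text
time_s: 25.37
tcp_pos: [0.6239, -0.0205, 0.1674]
ee_rot: [[0.988, 0.153, 0.009], [0.153, -0.988, 0.001], [0.009, 0.001, -1.0]]
wrist_force: [0.6, 1.7, -0.3]
gripper_width: 0.522
```

{"method": "play_rows", "body": {
  "targets": [
    [[1,-0.015,0.025,0,-0.05],[1,-0.033,0.056,0,-0.1],[1,-0.051,0.088,0,-0.15],[1,-0.07,0.12,0,-0.183],[1,-0.088,0.15,0,-0.183]]
  ]
}}

```text
time_s: 25.78
tcp_pos: [0.5321, 0.1305, 0.1615]
ee_rot: [[1.0, -0.032, -0.001], [-0.032, -1.0, 0.0], [-0.001, 0.0, -1.0]]
wrist_force: [0.0, 1.2, -0.9]
gripper_width: 0.53
```

{"method": "play_rows", "body": {
  "targets": [
    [[1,-0.015,0.027,0,0],[1,-0.0248,0.043,0,0],[1,-0.0248,0.043,0,0],[1,-0.0248,0.043,-0.012,0],[1,-0.0248,0.043,-0.024,0]]
  ]
}}

```text
time_s: 26.2
tcp_pos: [0.509, 0.1728, 0.1381]
ee_rot: [[1.0, -0.029, 0.001], [-0.029, -1.0, 0.001], [0.001, -0.001, -1.0]]
wrist_force: [0.2, -0.5, -1.8]
gripper_width: 0.526
```

{"method": "play_rows", "body": {
  "targets": [
    [[1,0,0,-0.008,0],[1,0,0,-0.012,0],[1,0,0,-0.014,0],[1,0,0,-0.016,0],[1,0,0,-0.0175,0]]
  ]
}}

```text
time_s: 26.62
tcp_pos: [0.5091, 0.1723, 0.1207]
ee_rot: [[1.0, -0.03, 0.001], [-0.03, -1.0, 0.0], [0.001, -0.0, -1.0]]
wrist_force: [0.7, 0.2, 0.2]
gripper_width: 0.531
```

{"method": "play_rows", "body": {
  "targets": [
    [[1,0,0,-0.0005,0],[1,0,0,-0.0005,0]]
  ]
}}

```text
time_s: 26.78
tcp_pos: [0.509, 0.1724, 0.1204]
ee_rot: [[1.0, -0.03, 0.001], [-0.03, -1.0, 0.0], [0.001, -0.0, -1.0]]
wrist_force: [0.4, 0.5, 0.1]
gripper_width: 0.523
```

```bash
python3 s.py
```

```text
26.7833 [0.5089678  0.17239985 0.12038096] [0.37764833 0.51895805 0.12264837] [-0.01806285  0.01514159 -0.02064304] 45.530797164638706 yawY -91.71359407654614 [36.01465427 52.2681219 ]
```

{"method": "play_rows", "body": {
  "targets": [
    [[0.5,0,0,0,0],[0.2,0,0,0,0],[0,0,0,0,0],[0,0,0,0,0],[0,0,0,0,0]]
  ]
}}

```text
time_s: 27.2
tcp_pos: [0.5088, 0.1724, 0.1202]
ee_rot: [[1.0, -0.03, 0.0], [-0.03, -1.0, 0.0], [0.0, -0.0, -1.0]]
wrist_force: [0.1, -0.0, 0.1]
gripper_width: 0.747
```

{"method": "play_rows", "body": {
  "targets": [
    [[0,0,0,0,0],[0,0,0,0.01,0],[0,0,0,0.03,0],[0,0,0,0.05,0],[0,0.005,-0.025,0.05,0]]
  ]
}}

```text
time_s: 27.62
tcp_pos: [0.5166, 0.1507, 0.1751]
ee_rot: [[1.0, -0.025, 0.009], [-0.025, -1.0, 0.004], [0.009, -0.004, -1.0]]
wrist_force: [0.9, 0.3, 0.5]
gripper_width: 0.99
```

{"method": "play_rows", "body": {
  "targets": [
    [[0,0.007,-0.037,0,0.04],[0,0.014,-0.074,0,0.08],[0,0.021,-0.111,0,0.12],[0,0.028,-0.148,0,0.16],[0,0.035,-0.185,0,0.194]]
  ]
}}

```text
time_s: 28.03
tcp_pos: [0.549, -0.0393, 0.1712]
ee_rot: [[0.986, 0.166, 0.001], [0.166, -0.986, 0.0], [0.001, 0.0, -1.0]]
wrist_force: [1.9, 0.6, -0.3]
gripper_width: 0.997
```

{"method": "play_rows", "body": {
  "targets": [
    [[0,0.007,-0.037,0,0],[0,0.014,-0.074,0,0],[0,0.021,-0.111,0,0],[0,0.028,-0.148,0,0],[0,0.035,-0.185,0,0]]
  ]
}}

```text
time_s: 28.45
tcp_pos: [0.5839, -0.2246, 0.171]
ee_rot: [[0.987, 0.164, 0.001], [0.164, -0.987, -0.0], [0.001, 0.0, -1.0]]
wrist_force: [1.1, 0.5, 0.2]
gripper_width: 1.001
```

{"method": "play_rows", "body": {
  "targets": [
    [[0,0.007,-0.037,0,0],[0,0.0125,-0.07,0,0],[0,0.0156,-0.099,0,0],[0,0.0156,-0.099,0,0],[0,0.0156,-0.099,0,0]]
  ]
}}

```text
time_s: 28.87
tcp_pos: [0.5989, -0.3232, 0.17]
ee_rot: [[0.987, 0.161, -0.0], [0.161, -0.987, 0.0], [-0.0, -0.0, -1.0]]
wrist_force: [-0.1, 0.3, -0.3]
gripper_width: 1.002
```

```bash
python3 s.py;python3 m.py; python3 - <<'E'
from h import *
t=cv2.resize(capture("top")[190:270,170:270],(400,320),interpolation=cv2.INTER_CUBIC)
s=cv2.resize(capture("side")[90:210,190:310],(400,400),interpolation=cv2.INTER_CUBIC)
cv2.imwrite("pics/b4.png",np.hstack([np.pad(t,((0,80),(0,0),(0,0))),s]))
E
```

```text
28.8667 [ 0.59891067 -0.32320254  0.16995706] [-0.08893898  0.31019045 -0.29715621] [0.00203278 0.02737809 0.02375666] 87.16460716774749 yawY -80.75725409031742 [-14.77484724 114.01947946]
top N1 13 9 0.16; top B1 9 -12 0.17; top N2 14 14 0.24; top N3 -14 10 0.16; top B2 -10 14 0.27; 
side N1 14 10 0.65; side B1 -9 6 0.33; side N2 -2 2 0.53; side N3 -11 -14 0.4; side B2 14 -14 0.16;
```

View pics/b4.png

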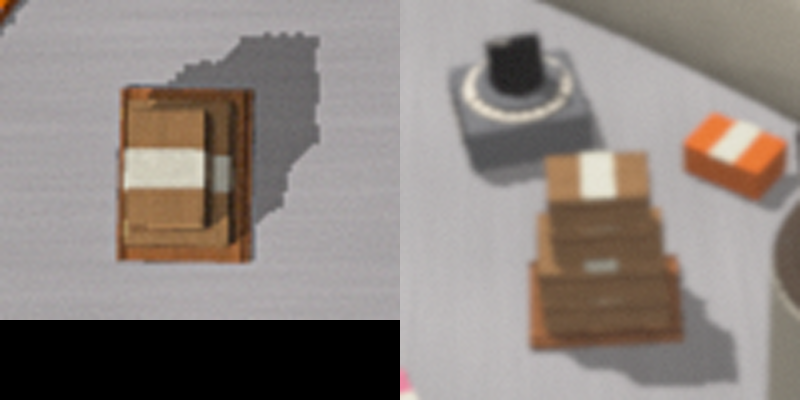

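```bash
python3 - <<'E'
from h import *
a=cv2.resize(capture("side")[310:410,260:380],(480,400),interpolation=cv2.INTER_CUBIC)
b=cv2.resize(cv2.imread("pics/side0.png")[330:410,280:360],(320,320),interpolation=cv2.INTER_CUBIC)
cv2.imwrite("pics/n2.png",np.hstack([a,np.pad(b,((0,80),(0,0),(0,0)))]))
E
```

```text
(no output)
```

View pics/n2.png

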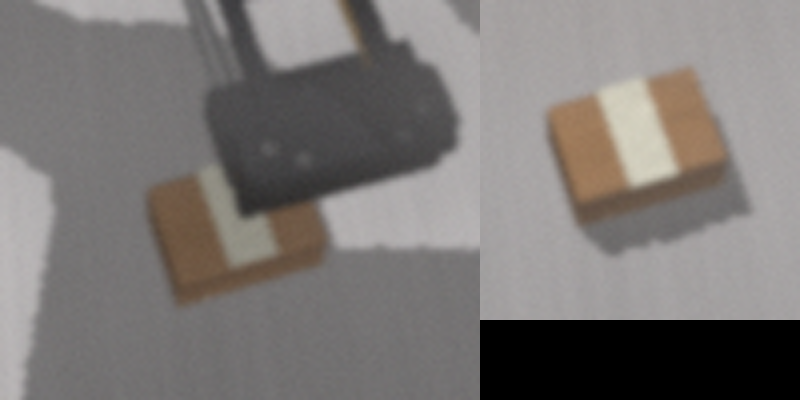

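{"method": "play_rows", "body": {
  "targets": [
    [[0,0,0,-0.035,0],[0,0,0,-0.075,0],[0,0,0,-0.11,0],[0,0,0,-0.135,0],[0,0,0,-0.145,0]]
  ]
}}

```text
time_s: 29.53
tcp_pos: [0.5968, -0.3195, 0.0207]
ee_rot: [[0.986, 0.164, -0.007], [0.164, -0.986, 0.003], [-0.007, -0.004, -1.0]]
wrist_force: [-1.3, 0.3, -0.3]
gripper_width: 0.993
```

{"method": "play_rows", "body": {
  "targets": [
    [[0,0,0,-0.003,0],[0.3,0,0,-0.003,0],[0.6,0,0,-0.003,0],[1,0,0,-0.003,0],[1,0,0,-0.003,0]]
  ]
}}

```text
time_s: 29.95
tcp_pos: [0.6005, -0.3219, 0.0242]
ee_rot: [[0.987, 0.164, 0.004], [0.164, -0.987, -0.001], [0.003, 0.002, -1.0]]
wrist_force: [-0.0, -0.5, -0.4]
gripper_width: 0.777
```

{"method": "play_rows", "body": {
  "targets": [
    [[1,0,0,0,0],[1,0,0,0,0],[1,0,0,0,0],[1,0,0,0,0],[1,0,0,0,0]]
  ]
}}

```text
time_s: 30.37
tcp_pos: [0.5994, -0.3218, 0.0225]
ee_rot: [[0.987, 0.164, 0.0], [0.164, -0.987, -0.0], [0.0, 0.0, -1.0]]
wrist_force: [-0.3, 0.6, 1.3]
gripper_width: 0.526
```

{"method": "play_rows", "body": {
  "targets": [
    [[1,0,0,0,0],[1,0,0,0,0],[1,0,0,0,0]]
  ]
}}

```text
time_s: 30.62
tcp_pos: [0.5994, -0.3217, 0.0224]
ee_rot: [[0.987, 0.164, 0.0], [0.164, -0.987, -0.0], [0.0, 0.0, -1.0]]
wrist_force: [-0.7, 0.4, 4.3]
gripper_width: 0.525
```

```bash
python3 s.py
```

```text
30.6167 [ 0.59942572 -0.32172941  0.02244948] [-0.70739832  0.39219084  4.27621165] [-0.01051711  0.20302642 -0.030629  ] 45.70772776353326 yawY -80.58343518660828 [-14.63312253 114.03824968]
```

{"method": "play_rows", "body": {
  "targets": [
    [[1,0,0,0.02,0],[1,0,0,0.06,0],[1,0,0,0.1,0],[1,0,0,0.14,0],[1,0,0,0.17,0]]
  ]
}}

```text
time_s: 31.03
tcp_pos: [0.5999, -0.3219, 0.1952]
ee_rot: [[0.987, 0.164, 0.003], [0.164, -0.987, -0.001], [0.003, 0.002, -1.0]]
wrist_force: [0.4, 0.0, 0.6]
gripper_width: 0.523
```

{"method": "play_rows", "body": {
  "targets": [
    [[1,-0.005,0.03,0,-0.04],[1,-0.012,0.067,0,-0.08],[1,-0.019,0.104,0,-0.12],[1,-0.026,0.141,0,-0.16],[1,-0.033,0.178,0,-0.194]]
  ]
}}

```text
time_s: 31.45
tcp_pos: [0.5653, -0.1421, 0.1913]
ee_rot: [[0.999, -0.033, -0.001], [-0.033, -0.999, 0.001], [-0.001, -0.001, -1.0]]
wrist_force: [0.9, 0.4, -1.3]
gripper_width: 0.532
```

{"method": "play_rows", "body": {
  "targets": [
    [[1,-0.007,0.037,0,0],[1,-0.014,0.074,0,0],[1,-0.021,0.111,0,0],[1,-0.028,0.148,0,0],[1,-0.034,0.185,0,0]]
  ]
}}

```text
time_s: 31.87
tcp_pos: [0.5311, 0.043, 0.1915]
ee_rot: [[1.0, -0.03, -0.001], [-0.03, -1.0, 0.0], [-0.001, -0.0, -1.0]]
wrist_force: [0.4, 0.5, -0.7]
gripper_width: 0.522
```

{"method": "play_rows", "body": {
  "targets": [
    [[1,-0.007,0.037,0,0],[1,-0.014,0.074,0,0],[1,-0.02,0.108,0,0],[1,-0.0236,0.131,0,0],[1,-0.0236,0.131,0,0]]
  ]
}}

```text
time_s: 32.28
tcp_pos: [0.5081, 0.1762, 0.1915]
ee_rot: [[1.0, -0.025, 0.0], [-0.025, -1.0, 0.001], [0.0, -0.001, -1.0]]
wrist_force: [0.2, -0.4, -1.0]
gripper_width: 0.527
```

{"method": "play_rows", "body": {
  "targets": [
    [[1,0,0,0,0],[1,0,0,-0.008,0],[1,0,0,-0.018,0],[1,0,0,-0.028,0],[1,0,0,-0.034,0]]
  ]
}}

```text
time_s: 32.7
tcp_pos: [0.5079, 0.1708, 0.1558]
ee_rot: [[0.999, -0.032, -0.003], [-0.032, -0.999, -0.002], [-0.003, 0.002, -1.0]]
wrist_force: [-0.1, 0.2, -0.5]
gripper_width: 0.532
```

{"method": "play_rows", "body": {
  "targets": [
    [[1,0,0,-0.003,0],[1,0,0,-0.005,0],[1,0,0,-0.007,0],[1,0,0,-0.008,0],[1,0,0,-0.008,0]]
  ]
}}

```text
time_s: 33.12
tcp_pos: [0.509, 0.1724, 0.1504]
ee_rot: [[1.0, -0.03, 0.001], [-0.03, -1.0, 0.0], [0.001, -0.0, -1.0]]
wrist_force: [0.7, -0.1, 0.1]
gripper_width: 0.526
```

```bash
python3 s.py
```

```text
33.1167 [0.50897049 0.17241326 0.15044866] [ 0.70444263 -0.06783934  0.08062329] [-0.20762303  0.00972978 -0.01101756] 45.79044029868777 yawY -91.70388526562287 [36.02003247 52.26703134]
```

Release, rise and retreat towards the robot's right, clear of the stack.

{"method": "play_rows", "body": {
  "targets": [
    [[0.5,0,0,0,0],[0.2,0,0,0,0],[0,0,0,0,0],[0,0,0,0,0],[0,0,0,0,0]]
  ]
}}

```text
time_s: 33.53
tcp_pos: [0.5088, 0.1725, 0.1502]
ee_rot: [[1.0, -0.03, 0.0], [-0.03, -1.0, 0.0], [0.0, -0.0, -1.0]]
wrist_force: [-0.1, -0.1, 0.1]
gripper_width: 0.749
```

{"method": "play_rows", "body": {
  "targets": [
    [[0,0,0,0,0],[0,0,0,0.01,0],[0,0,0,0.03,0],[0,0,0,0.06,0],[0,0,-0.02,0.07,0]]
  ]
}}

```text
time_s: 33.95
tcp_pos: [0.5113, 0.1549, 0.2248]
ee_rot: [[1.0, -0.026, 0.008], [-0.026, -1.0, 0.003], [0.008, -0.003, -1.0]]
wrist_force: [0.5, 0.7, 1.0]
gripper_width: 0.988
```

{"method": "play_rows", "body": {
  "targets": [
    [[0,0,-0.037,0,0],[0,0,-0.074,0,0],[0,0,-0.111,0,0],[0,0,-0.148,0,0],[0,0,-0.185,0,0]]
  ]
}}

```text
time_s: 34.37
tcp_pos: [0.5086, -0.0342, 0.2212]
ee_rot: [[1.0, -0.029, 0.001], [-0.029, -1.0, 0.0], [0.001, -0.0, -1.0]]
wrist_force: [0.2, 1.4, 0.3]
gripper_width: 1.004
```

{"method": "play_rows", "body": {
  "targets": [
    [[0,0,-0.037,0,0],[0,0,-0.074,0,0],[0,0,-0.111,0,0],[0,0,-0.148,0,0],[0,0,-0.185,0,0]]
  ]
}}

```text
time_s: 34.78
tcp_pos: [0.5086, -0.2195, 0.2211]
ee_rot: [[1.0, -0.03, 0.001], [-0.03, -1.0, -0.0], [0.001, 0.0, -1.0]]
wrist_force: [0.3, 0.2, -0.0]
gripper_width: 0.996
```

```bash
python3 s.py; python3 - <<'E'
from h import *
t=capture("top");s=capture("side")
cv2.imwrite("pics/tf.png",t)
a=cv2.resize(t[75:295,95:385],(450,341),interpolation=cv2.INTER_CUBIC)
b=cv2.resize(s[80:220,190:310],(350,408),interpolation=cv2.INTER_CUBIC)
cv2.imwrite("pics/f.png",np.hstack([np.pad(a,((0,67),(0,0),(0,0))),b]))
E
```

```text
34.7833 [ 0.50855127 -0.21950826  0.22112264] [ 0.34937651  0.17243641 -0.02587423] [ 7.51337053e-03 -1.50286083e-01 -3.35277950e-05] 86.64750219470282 yawY -91.6970527618315 [-6.57239627 94.86946415]
```

View pics/f.png

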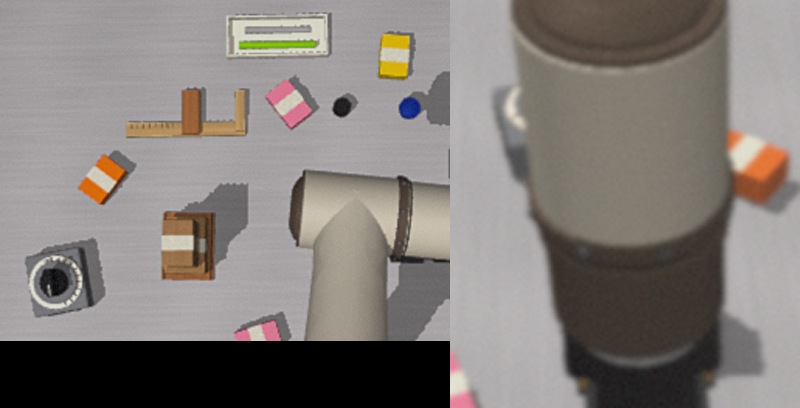

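```bash
python3 - <<'E'
from h import *
t=cv2.imread("pics/tf.png");o=cv2.imread("pics/top0.png")
r=t[205:260,195:240].astype(int);m=(r.min(2)>175)&(r[...,2]-r[...,0]<60)
v,u=np.nonzero(m);print(m.sum(),onz("top",[[u.mean()+195,v.mean()+205]],.158))
d=cv2.absdiff(t,o).max(2)
for n,(x,y) in dict(gauge=(215,150),cap=(315,144),stop=(359,145)).items(): print(n,d[y-12:y+12,x-12:x+12].max())
finish_job();print(sense()["time_s"])
E
```

```text
181 [[0.50968656 0.17336288 0.158     ]]
gauge 11
cap 15
stop 55
the job is handed in; nothing more can be done
the job is handed in; nothing more can be done
```

The job is handed in after about 35 s of robot time. The reset knob was turned back to its zero stop first, with the board still empty. All five cartons present (two broad, then three narrow) are stacked in one column on the board.

- **Knob:** I turned it anticlockwise about 100° until the resisting moment climbed to 0.75 N m. A picture afterwards showed the bar lying along the counter's x axis.
- **Stack:** The top carton's band measured (0.5097, 0.1734) against the board centre at (0.509, 0.1727), so about 1 mm off. Every carton was released at the board's yaw of about -1.7°, and each layer looked square in the pictures. The second broad carton touched down briefly with 18 N, and nothing shifted visibly. I saw no sign of a carton having been knocked aside.
- **Bystanders:** The image around the slide gauge and the eraser cap was unchanged from the start. The patch around the stopper differed by up to 55 grey levels. I put this down to the arm's shadow next to it, since the stopper looked in place and the gripper never went near it.
- **Not checked:** In the final side view the arm hid the stack, so only the top view confirms the finished column. I viewed 15 pictures, one over the budget of 14.

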